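# Line up the colognes by height

### The job

Line up the four flat rectangular cologne bottles on the long ceramic tray, one standing upright in the middle of each cork pad, in order of height: the tallest on the pad next to the black valet box, the shortest at the far end. Stand each with its broad faces parallel to the tray's long sides. Leave the round aftershave bottle standing where it is and knock no bottle over.

Things in the scene. Friction and masses are not known exactly. Their poses are not given: they have to be found in the camera images.
- cologne_1_mid (a point): Flat rectangular cologne bottle, clear glass, black cap, the shortest, standing upright. 28 mm deep (its x axis) by 36 mm wide (its y axis), 52 mm high in all: glass body 36 mm, then a round cap of 20 mm diameter. The point is its centre, 26 mm above its foot; z up. About 90 g. The flat broad faces look along +x and -x of the bottle.
- cologne_2_mid (a point): Flat rectangular cologne bottle, grey glass, steel cap, second shortest, standing upright. 30 mm deep (its x axis) by 42 mm wide (its y axis), 68 mm high in all: glass body 52 mm, then a round cap of 20 mm diameter. The point is its centre, 34 mm above its foot; z up. About 130 g. The flat broad faces look along +x and -x of the bottle.
- cologne_3_mid (a point): Flat rectangular cologne bottle, bottle-green glass, black cap, second tallest, standing upright. 32 mm deep (its x axis) by 48 mm wide (its y axis), 84 mm high in all: glass body 68 mm, then a round cap of 20 mm diameter. The point is its centre, 42 mm above its foot; z up. About 180 g. The flat broad faces look along +x and -x of the bottle.
- cologne_4_mid (a point): Flat rectangular cologne bottle, grey glass, black cap, the tallest, standing upright. 34 mm deep (its x axis) by 54 mm wide (its y axis), 100 mm high in all: glass body 84 mm, then a round cap of 20 mm diameter. The point is its centre, 50 mm above its foot; z up. About 240 g. The flat broad faces look along +x and -x of the bottle.
- pad_a: One of four identical flat cork pads in a row, 75 mm apart, on the long white ceramic tray: 50 mm (x, across the tray) by 60 mm (y, along it), 2 mm thick. Origin at the centre of its underside, 5 mm above the dresser; a bottle stands 2 mm above it. Tray 74 by 318 mm, rims 8 mm above the dresser. The letters do not give the order: rank the pads by distance to the valet box.
- pad_b: One of four identical flat cork pads in a row, 75 mm apart, on the long white ceramic tray: 50 mm (x, across the tray) by 60 mm (y, along it), 2 mm thick. Origin at the centre of its underside, 5 mm above the dresser; a bottle stands 2 mm above it. Tray 74 by 318 mm, rims 8 mm above the dresser. The letters do not give the order: rank the pads by distance to the valet box.
- pad_c: One of four identical flat cork pads in a row, 75 mm apart, on the long white ceramic tray: 50 mm (x, across the tray) by 60 mm (y, along it), 2 mm thick. Origin at the centre of its underside, 5 mm above the dresser; a bottle stands 2 mm above it. Tray 74 by 318 mm, rims 8 mm above the dresser. The letters do not give the order: rank the pads by distance to the valet box.
- pad_d: One of four identical flat cork pads in a row, 75 mm apart, on the long white ceramic tray: 50 mm (x, across the tray) by 60 mm (y, along it), 2 mm thick. Origin at the centre of its underside, 5 mm above the dresser; a bottle stands 2 mm above it. Tray 74 by 318 mm, rims 8 mm above the dresser. The letters do not give the order: rank the pads by distance to the valet box.
- valet: Small black plastic valet box, fixed, 110 by 110 mm, 60 mm high, its ring drawer a little open (front about 70 mm from the origin, towards the robot). It stands off either end of the tray; origin at dresser height on the tray's long centre line, 122 mm from the centre of the nearest pad; axes parallel to the tray's. Off the other end lies a low white dish, 16 mm high.
- aftershave_mid (a point): Round amber aftershave bottle with a white cap, loose, 44 mm in diameter, 78 mm high, standing among the colognes; not to be moved. The point is its centre, 39 mm above its foot.
Things that resemble listed ones, but are neither listed nor needed, are in the scene too. What is shaped like the part that bears cologne_2_mid but purple or yellow is not meant.

How it is judged:
By the outcome, as a careful person would: the job done as asked, in the order asked, and still so for the second after the job is handed in, with the robot touching nothing.
It also fails if it takes over 102 s, if anything falls off the work surface, if the arm or the gripper's body presses on something with over 40 N, if the wrist force passes 120 N, or if a joint passes its speed limit or range.

### The arm

A 6-joint arm with a two-finger parallel gripper is mounted at the origin on the work surface. World frame = base frame: x ahead of the robot, y to its left, z up, the work surface at z = 0. Lengths are in m, angles in rad, forces in N, time in s.
With the tool pointing down it reaches from about 0.35 to 0.875 m from the base axis. Payload 4.2 kg.
Tool frame: the origin (TCP) lies at the very end of the fingers, on their centre line; the grasp point (between the pads) lies 19 mm behind it; x points along the fingers, y is the direction in which the jaws open and shut, and the axes are right-handed (so a half turn about x gives the same grasp; the last joint's range is limited). The gripper opens to 85 mm and grips with 20 to 120 N. Pads are 22 mm wide; open, the fingers measure 114 mm over their backs; the gripper's body (76 mm by 85 mm) begins 54 mm behind the grasp point. The pads swing forward as they close: fully open they stand 13 mm farther back than shut.
Start: joints at [1.422, 0.385, 0.008, 0, -1.194, -0.259], TCP at [0.248, 0.574, 0.231] pointing down, gripper open.
Joint ranges: [-3.14, 3.14], [-1.21, 2.06], [-1.07, 1.41], [-3.16, 2.05], [-2.99, -0.16], [-3.1, 3.1]. Speed limits (rad/s): [2.79, 2.79, 3.14, 3.14, 3.14, 3.14].

### API

Orientations are given as [roll, pitch, yaw] about the fixed x, y, z axes, in that order (R = Rz(yaw) Ry(pitch) Rx(roll)).
In Python, from workcell import ctrl, read_camera, ticket, look_for, regions_of, mark_of gives the robot as it stands.
- The arm moves only by the tool jog_arm, never from a script. Its argument "plan" is one flat list of numbers, 4 for each row, row after row: the shift along the tool's x, y, z in m, then the turn about the tool's x in rad. A call has exactly 10 rows; each row shifts and turns the commanded pose from where the row before left it, along the tool's axes as they then stand; what a row does not reach is not made up. A row lasts 1/12 s, in which the tool goes at most 41.7 mm and 7.16 degrees, less where a joint would pass 70% of its speed; a pose out of reach is approached as far as the arm can. A call is refused whole if a number of a shift passes 0.0417 or a number of a turn 0.125, either way. A call with a gripper value outside its range is refused whole. "hand" is the opening, from 0 (shut) to 1 (fully open), set as the call begins (left out, the last holds). The fingers move at their own pace and stop on an object; "force" is the grip in N (left out, the last holds). Time passes only in rows, so rows that do not move let the fingers close, or fill a call up. It gives the time, the measured TCP pose, the force and the opening at its end, in the units of the state.
- ctrl.get_state(): the state, without advancing time (a new reading comes with each control period).
- read_camera(name): name is "side" or "top"; returns a dict with "color" (480x640x3 uint8, blue, green, red), "depth" (480x640 float32, m along the optical axis (not along the pixel's ray), 0 where there is no reading), "camera_matrix" (3x3 intrinsics, pixels), "pose" (4x4, takes a point from camera to world coordinates). Camera axes: x right, y up, looking along -z (the intrinsics and any distortion apply to the point x, -y, -z); pixel columns grow to the right and rows downward; lengths in m; the calibration is good to about 2 mm. A picture is of the moment at which its call begins.
- ticket.finish_job(): hands the job in, once; it reports no verdict.
Trained networks look in the newest picture that a camera, given by its name, has taken for a name from the list of things; names that differ only in an ending like _2 or _b are one class to them, and where a whole thing is asked for, a point or a joint stands for the part that bears it (a point fixed in the world has none). Each returns a list of dicts, best first, with "confidence" (0 to 1); they miss things now and then, are a little off and sometimes report something else, mostly with a low value. They report only what shows in the picture. A call takes as long as a camera call. They do not tell look-alikes from the thing itself.
- look_for(camera, label): "xyz" ([x, y, z] in m, in world coordinates, good to about 4 mm: the middle of the surface that is visible of it).
- regions_of(camera, label): "region" (480x640 bool, what is visible of it).
- mark_of(camera, label): "xyz" ([x, y, z] in m, in world coordinates, good to about 4 mm: a listed point, or the origin of a listed thing).
The state is a dict: "t": time; "joint_pos": joint angles; "dq": joint speeds; "effort": joint torques, N m; "eef_pos": TCP position; "orientation": TCP orientation; "wrist_force": force on the tool from outside, world axes, zero at the start; "torque": the same for the moment, N m; "grip_width": opening from 0.0 (shut) to 1.0 (fully open).
Only numpy, scipy, OpenCV 4.12 (cv2) and the standard library are available. Lean on these libraries where they do the work, as an engineer would, in place of code of your own. Each camera call takes 0.05 s, during which the arm holds its last target.

## Working session

There is one attempt and no reset: what is moved stays moved. The work goes in short steps, Python scripts to look and compute and a tool call to move; the robot and the scene stay as the last step left them, time stands still between calls to the robot, and variables do not carry over. Pictures are saved under pics/ and viewed, and the job is handed in when it is done.

Besides the shell and the picture viewer there is one more tool, called after "Emit:" as name(argument=value, ...), one argument or row to a line, values as JSON. jog_arm: Moves the arm, as the interface text tells. Its arguments: {"type":"object","properties":{"plan":{"type":"array","items":{"type":"number"}},"hand":{"type":"number"},"force":{"type":"number"}},"required":["plan"]}

```bash
ls; mkdir -p pics; python3 - <<'E'
from workcell import ctrl, read_camera
import cv2, numpy as np
print(ctrl.get_state())
for n in ("top","side"):
    d=read_camera(n); cv2.imwrite(f"pics/{n}0.png",d["color"]); print(n,d["camera_matrix"],d["pose"].round(4)); np.savez(f"/tmp/{n}0.npz",**{k:d[k] for k in("color","depth","camera_matrix","pose")})
E
```

```text
pics
{'t': 0.0, 'joint_pos': array([ 1.42163938e+00,  3.85549058e-01,  6.59094147e-03, -5.19475471e-04,
       -1.19399432e+00, -2.58606592e-01]), 'dq': array([-2.57742595e-04, -2.71774480e-04,  2.87232812e-04,  1.12292621e-03,
       -7.97429726e-05,  2.82987001e-04]), 'effort': array([ 1.54796377e-03, -3.92292488e+01,  1.88398272e+01,  4.18598548e+00,
       -4.54592344e-03, -7.16492679e-06]), 'eef_pos': array([0.24758735, 0.57321372, 0.23020942]), 'orientation': array([ 1.60919881,  1.56858682, -1.94034905]), 'wrist_force': array([ 0.23560974, -0.32713986,  0.48204049]), 'torque': array([-0.03543729, -0.0044674 ,  0.03567591]), 'grip_width': 0.9977309798140388}
top [[513.52349236   0.         316.2271447 ]
 [  0.         513.52349236 246.14698011]
 [  0.           0.           1.        ]] [[ 0.1654  0.9598 -0.2266  0.3635]
 [-0.9862  0.1619 -0.0341 -0.0388]
 [ 0.0039  0.2292  0.9734  0.9119]
 [ 0.      0.      0.      1.    ]]
side [[549.56590477   0.         325.42388228]
 [  0.         549.56590477 238.23823094]
 [  0.           0.           1.        ]] [[-0.961   0.2068 -0.1835  0.3222]
 [-0.2763 -0.6958  0.6629  0.7971]
 [ 0.0094  0.6878  0.7258  0.9479]
 [ 0.      0.      0.      1.    ]]
```

View pics/top0.png

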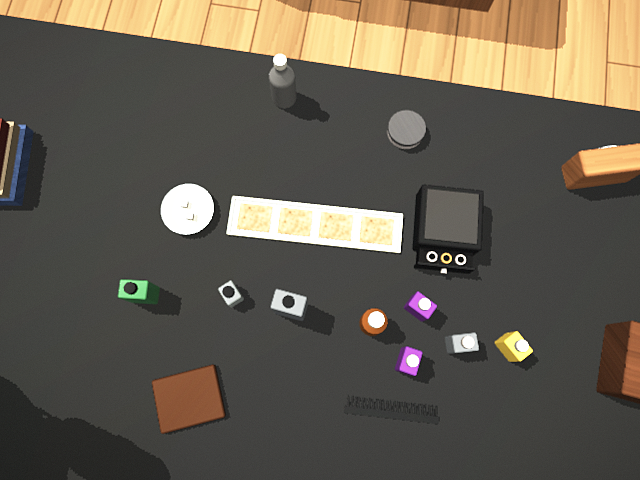

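View pics/side0.png

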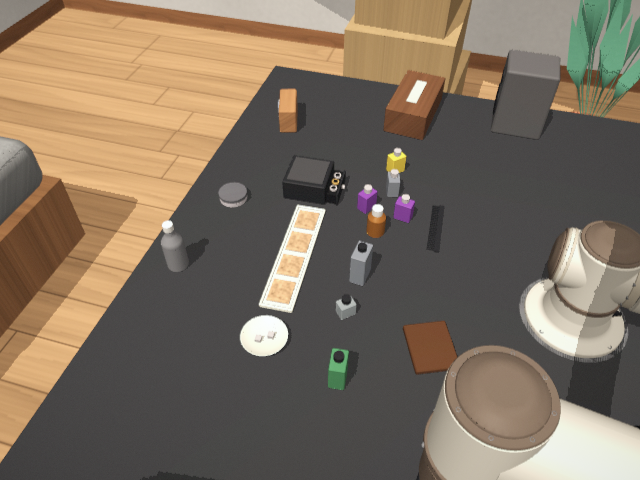

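Top view: green/black cap at (135,290) is cologne_3. The small clear one at (230,293) is cologne_1 and the large grey one with a black cap at (289,303) is cologne_4. The grey one with a steel cap at (463,343) is cologne_2; the look-alikes are purple at (423,305) and (410,361) and yellow at (515,347). The amber bottle is at (375,321) and the valet at (448,220).

```bash
cat > h.py <<'E'
import numpy as np, cv2
def cloud(d):
    K=d["camera_matrix"];z=d["depth"];v,u=np.mgrid[:480,:640]
    P=np.stack([(u-K[0,2])/K[0,0]*z,-(v-K[1,2])/K[1,1]*z,-z],-1)
    T=d["pose"];W=P@T[:3,:3].T+T[:3,3];W[z==0]=np.nan;return W
def proj(d,p):
    T=d["pose"];q=T[:3,:3].T@(np.array(p)-T[:3,3]);K=d["camera_matrix"]
    return np.array([K[0,0]*q[0]/-q[2]+K[0,2],K[1,1]*-q[1]/-q[2]+K[1,2]])
E
python3 - <<'E'
import numpy as np,cv2
from h import *
from workcell import *
im=cv2.imread("pics/top0.png")
cv2.imwrite("pics/crop0.png",cv2.resize(im[270:390,100:540],None,fx=1.8,fy=1.8,interpolation=cv2.INTER_CUBIC))
for l in ["cologne_1_mid","pad_a","valet","aftershave_mid"]:
    for c in("top","side"):
        print(l,c,[(m["xyz"].round(4).tolist() if hasattr(m["xyz"],'round') else m["xyz"],round(float(m["confidence"]),2)) for m in mark_of(c,l)])
for c in("top","side"):
    d=dict(np.load(f"/tmp/{c}0.npz"));W=cloud(d)
    seeds={"top":{"c3":(135,290),"c1":(230,293),"c4":(289,303),"c2":(463,343),"am":(375,321),"p1":(423,305),"p2":(410,361),"y":(515,347)}}.get(c)
    if c=="side": seeds={"c3":(339,367),"c1":(346,307),"c4":(361,262),"c2":(394,185),"am":(376,220)}
    print(c,"table z",np.nanmedian(W[300:400,240:330,2]))
    for n,(u,v) in seeds.items():
        m=(W[...,2]>0.012).astype(np.uint8)
        k,lab=cv2.connectedComponents(m); s=lab==lab[v,u]
        p=W[s]; zt=np.nanpercentile(p[:,2],99)
        print(n,s.sum(),"zmax",zt.round(4),"cap c",np.nanmedian(p[p[:,2]>zt-.004],0).round(4),end=" ")
        # body top
        H={"c1":.036,"c2":.052,"c3":.068,"c4":.084}.get(n,.052)
        b=p[(abs(p[:,2]-H)<.004)]
        if len(b)>8:
            r=cv2.minAreaRect((b[:,:2]*1000).astype(np.float32)); print("top rect",np.round(r[0],1),np.round(r[1],1),round(r[2],1),len(b))
        else: print()
E
```

```text
cologne_1_mid top [([0.4641, 0.1255, 0.0259], 0.74)]
cologne_1_mid side [([0.4592, 0.1296, 0.0247], 0.69), ([0.617, -0.0362, 0.0099], 0.49)]
pad_a top [([0.6198, -0.0351, 0.0002], 0.85), ([0.6185, 0.0385, 0.0056], 0.66), ([0.6214, -0.112, 0.0089], 0.64), ([0.6065, 0.1161, 0.0057], 0.61)]
pad_a side [([0.6239, -0.1129, 0.0039], 0.84), ([0.6181, -0.0349, 0.007], 0.77), ([0.6123, 0.1125, 0.0074], 0.73), ([0.6159, 0.0414, 0.0042], 0.61)]
valet top [([0.6257, -0.2274, 0.0029], 0.8), ([0.6147, 0.0374, 0.0047], 0.43)]
valet side [([0.6281, -0.2324, 0.0003], 0.8)]
aftershave_mid top [([0.452, -0.1284, 0.0351], 0.88)]
aftershave_mid side [([0.4514, -0.1258, 0.0392], 0.57)]
top table z -0.0010571976872751354
c3 806 zmax 0.0844 cap c [0.438  0.2785 0.0826] top rect [437.7 277.6] [31.8 48.2] 6.7 379
c1 376 zmax 0.0534 cap c [0.4616 0.1256 0.0513] top rect [461.9 125.5] [35.3 27.8] 43.3 194
c4 831 zmax 0.1009 cap c [0.4569 0.019  0.0989] top rect [456.8  18.9] [54.1 33.5] 84.5 530
c2 561 zmax 0.0696 cap c [ 0.4429 -0.2783  0.0671] top rect [ 443.4 -278.1] [29.8 42.1] 15.5 300
am 592 zmax 0.0797 c
[... 173 characters left out ...]
p2 565 zmax 0.0693 cap c [ 0.3993 -0.1932  0.0671] top rect [ 399.4 -193.2] [29.7 41.7] 80.1 322
y 691 zmax 0.0697 cap c [ 0.4526 -0.3652  0.0674] top rect [ 452.5 -365.4] [42.1 31. ] 45.3 305
side table z -0.0005038700705854993
c3 667 zmax 0.0853 cap c [0.438  0.281  0.0832] top rect [437.8 280.3] [31.9 49.1] 6.5 281
c1 333 zmax 0.0532 cap c [0.4619 0.1264 0.051 ] top rect [460.8 128.1] [38.4 26.5] 31.7 115
c4 725 zmax 0.1005 cap c [0.4567 0.0214 0.0992] top rect [456.8  21.4] [55.9 33.3] 84.0 200
c2 607 zmax 0.0692 cap c [ 0.4483 -0.284   0.067 ] top rect [ 450.2 -315.2] [ 43.7 126.5] 2.4 154
am 809 zmax 0.0791 cap c [ 0.4544 -0.1232  0.0771] top rect [ 471.2 -158.4] [ 44.2 119.2] 29.4 188
```

View pics/crop0.png

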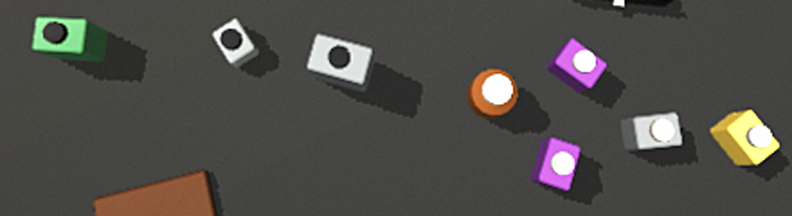

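```bash
cat >> h.py <<'E'
from scipy.spatial.transform import Rotation as R
def tool():
    from workcell import ctrl
    s=ctrl.get_state(); M=R.from_euler('xyz',s['orientation']).as_matrix(); return s,M
def go(x,y,z,ang,flip=False):
    "turn needed and shift along tool axes AFTER the turn; ang deg of tool y, mod 180"
    s,M=tool(); a=np.degrees(np.arctan2(M[1,1],M[0,1]))
    d=(ang-a+90)%180-90   # ccw world turn, deg
    # ccw about world z = negative about tool x (down)
    t=-np.radians(d); M2=M@R.from_euler('x',t).as_matrix()
    sh=M2.T@(np.array([x,y,z])-s['eef_pos'])
    print("t",round(s['t'],2),"pos",s['eef_pos'].round(4),"toolx",M[:,0].round(3),"y-ang",round(a,1),"q6",s['joint_pos'][5].round(2),"grip",round(s['grip_width'],3),"F",s['wrist_force'].round(1))
    print("turn",round(t,4),"shift xyz",sh.round(4))
E
python3 - <<'E'
import numpy as np,cv2
from h import *
for c in("top","side"):
    d=dict(np.load(f"/tmp/{c}0.npz"));im=d["color"]
    # tray: bright pixels near pads
    W=cloud(d)
    near=(W[...,0]>.55)&(W[...,0]<.68)&(W[...,1]>-.17)&(W[...,1]<.172)
    m=near&(im.min(-1)>90)
    cn,_=cv2.findContours(m.astype(np.uint8),cv2.RETR_EXTERNAL,cv2.CHAIN_APPROX_NONE);cn=max(cn,key=cv2.contourArea)
    # outline intersected with plane z=.008
    K=d["camera_matrix"];T=d["pose"];u=cn[:,0,:].astype(float)
    r=np.stack([(u[:,0]-K[0,2])/K[0,0],-(u[:,1]-K[1,2])/K[1,1],-np.ones(len(u))],-1)@T[:3,:3].T
    p=T[:3,3]+r*((.006-T[2,3])/r[:,2])[:,None]
    print(c,cv2.minAreaRect((p[:,:2]*1000).astype(np.float32)))
    # pads: tan coloured
    hsv=cv2.cvtColor(im,cv2.COLOR_BGR2HSV); t=(near&(hsv[...,1]>45)&(hsv[...,2]>100)).astype(np.uint8)
    t=cv2.morphologyEx(t,cv2.MORPH_CLOSE,np.ones((3,3)));t=cv2.morphologyEx(t,cv2.MORPH_OPEN,np.ones((3,3)))
    n,l,st,ce=cv2.connectedComponentsWithStats(t)
    for i in range(1,n):
        if st[i,4]<200: continue
        vv,uu=np.nonzero(l==i);u=np.stack([uu,vv],1)
        r=np.stack([(uu-K[0,2])/K[0,0],-(vv-K[1,2])/K[1,1],-np.ones(len(uu))],-1)@T[:3,:3].T
        p=T[:3,3]+r*((.007-T[2,3])/r[:,2])[:,None]
        q=cv2.minAreaRect((p[:,:2]*1000).astype(np.float32));print(" pad",p.mean(0)[:2].round(4),np.round(q[0],1),np.round(q[1],1),round(q[2],1))
print("move to c4:"); go(.4568,.020,.16,-5.5)
s,M=tool();print(M.round(3))
E
```

```text
top ((616.2083740234375, 2.8130035400390625), (76.05011749267578, 319.4290466308594), 3.2844274044036865)
 pad [0.6076 0.1145] [608.8 113.8] [48.6 59.1] 2.2
 pad [0.6122 0.0397] [613.   39.2] [48.7 58.4] 3.0
 pad [ 0.6164 -0.0348] [617.3 -35.3] [48.8 58.6] 2.6
 pad [ 0.6209 -0.11  ] [ 621.7 -109.6] [48.3 58. ] 4.0
side ((616.3627319335938, 3.2059326171875), (76.6910629272461, 327.3178405761719), 3.286771535873413)
 pad [ 0.6216 -0.1085] [ 621.9 -108.9] [49.6 60. ] 3.5
 pad [ 0.6174 -0.0336] [617.5 -34.3] [50.1 60.5] 2.8
 pad [0.6133 0.0406] [613.2  40.2] [50.2 60.1] 3.3
 pad [0.6091 0.1158] [609.3 115.1] [50.1 60.3] 3.5
move to c4:
t 0.5 pos [0.2478 0.5737 0.2313] toolx [-0. -0. -1.] y-ang -113.4 q6 -0.26 grip 1.006 F [ 0.   0.7 -0.5]
turn 1.259 shift xyz [ 0.0713 -0.2611 -0.5311]
[[-0.    -0.397 -0.918]
 [-0.    -0.918  0.397]
 [-1.     0.     0.   ]]
```

Pads by distance to the valet at about (.626,-.23), nearest first:

| Pad centre | Bottle |
|---|---|
| (.6218,-.1092) | c4 |
| (.6174,-.0347) | c3 |
| (.6131,.0397) | c2 |
| (.609,.1143) | c1 |

The tray is yawed 3.3°. I start with c4 by turning the tool.

Emit:
jog_arm(
  plan=[0,0,0,0.125,0,0,0,0.125,0,0,0,0.125,0,0,0,0.125,0,0,0,0.125,0,0,0,0.125,0,0,0,0.125,0,0,0,0.125,0,0,0,0.125,0,0,0,0.125],
  hand=1,
  force=40,
)

```text
t: 1.33
eef_pos: [0.2478, 0.5737, 0.2313]
orientation: [1.166, 1.571, 2.644]
wrist_force: [0.0, -1.0, 0.6]
grip_width: 1.004
```

```bash
python3 -c "
from h import *
go(.4568,.020,.18,-5.5)"
```

```text
t 1.33 pos [0.2478 0.5737 0.2313] toolx [-0.  0. -1.] y-ang 174.7 q6 -1.51 grip 1.004 F [ 0.  -1.   0.6]
turn 0.0028 shift xyz [ 0.0513 -0.2611 -0.5312]
```

Emit:
jog_arm(
  plan=[0,-0.0187,-0.0379,0,0,-0.0187,-0.0379,0,0,-0.0187,-0.0379,0,0,-0.0187,-0.0379,0,0,-0.0187,-0.0379,0,0,-0.0187,-0.0379,0,0,-0.0187,-0.0379,0,0,-0.0187,-0.0379,0,0,-0.0187,-0.0379,0,0,-0.0187,-0.0379,0],
)

```text
t: 2.17
eef_pos: [0.3993, 0.1836, 0.2318]
orientation: [-0.75, 1.569, 0.735]
wrist_force: [0.4, 0.2, -0.8]
grip_width: 1.002
```

Emit:
jog_arm(
  plan=[0,-0.0187,-0.0379,0,0,-0.0187,-0.0379,0,0,-0.0187,-0.0379,0,0.0,-0.0187,-0.0379,0,0.01,0,0,0,0.02,0,0,0,0.02,0,0,0,0,0,0,0,0,0,0,0,0,0,0,0],
)

```text
t: 3.0
eef_pos: [0.4603, 0.0305, 0.1825]
orientation: [-1.403, 1.569, 0.082]
wrist_force: [0.7, -1.0, -0.1]
grip_width: 1.002
```

```bash
python3 -c "
from h import *
go(.4568,.020,.041,-5.5)"
```

```text
t 3.0 pos [0.4603 0.0305 0.1825] toolx [ 0.002  0.    -1.   ] y-ang 175.1 q6 -0.51 grip 1.002 F [ 0.7 -1.  -0.1]
turn 0.0098 shift xyz [ 0.1415  0.0028 -0.0108]
```

Emit:
jog_arm(
  plan=[0,0.003,-0.011,0.01,0.02,0,0,0,0.02,0,0,0,0.02,0,0,0,0.02,0,0,0,0.02,0,0,0,0.02,0,0,0,0.02,0,0,0,0,0,0,0,0,0,0,0],
)

```text
t: 3.83
eef_pos: [0.4558, 0.0194, 0.0417]
orientation: [2.592, 1.57, -2.217]
wrist_force: [0.8, 0.4, 0.3]
grip_width: 1.0
```

```bash
python3 -c "
from h import *
go(.4568,.020,.041,-5.5)"
```

```text
t 3.83 pos [0.4558 0.0194 0.0417] toolx [-0.    -0.001 -1.   ] y-ang 174.5 q6 -0.5 grip 1.0 F [0.8 0.4 0.3]
turn -0.0004 shift xyz [ 0.0007 -0.0009  0.0007]
```

Good. Close, then lift.

Emit:
jog_arm(
  plan=[0,-0.001,0.0006,0,0,0,0,0,0,0,0,0,0,0,0,0,0,0,0,0,0,0,0,0,0,0,0,0,0,0,0,0,0,0,0,0,0,0,0,0],
  hand=0,
  force=40,
)

```text
t: 4.67
eef_pos: [0.457, 0.0202, 0.0423]
orientation: [-1.229, 1.57, 0.245]
wrist_force: [-2.1, 0.5, 5.5]
grip_width: 0.396
```

Emit:
jog_arm(
  plan=[0,0,0,0,0,0,0,0,-0.01,0,0,0,-0.02,0,0,0,-0.02,0,0,0,-0.01,0,0,0,0,0,0,0,0,0,0,0,0,0,0,0,0,0,0,0],
)

```text
t: 5.5
eef_pos: [0.4556, 0.0196, 0.1001]
orientation: [1.952, 1.568, -2.858]
wrist_force: [0.6, -0.2, -2.2]
grip_width: 0.393
```

```bash
python3 - <<'E'
from h import *
from workcell import *
go(.6218,-.1092,.10,3.3)
for n in("top","side"):
    d=read_camera(n); np.savez(f"/tmp/{n}1.npz",**{k:d[k] for k in("color","depth","camera_matrix","pose")})
    if n=="side":
        u,v=proj(d,(.457,.02,.08)).astype(int); cv2.imwrite("pics/lift4.png",cv2.resize(d["color"][max(v-110,0):v+110,max(u-140,0):u+140],None,fx=2.5,fy=2.5))
E
```

```text
t 5.5 pos [0.4556 0.0196 0.1001] toolx [-0.003 -0.001 -1.   ] y-ang 174.4 q6 -0.5 grip 0.393 F [ 0.6 -0.2 -2.2]
turn -0.155 shift xyz [-0.0002 -0.1585 -0.1382]
```

View pics/lift4.png

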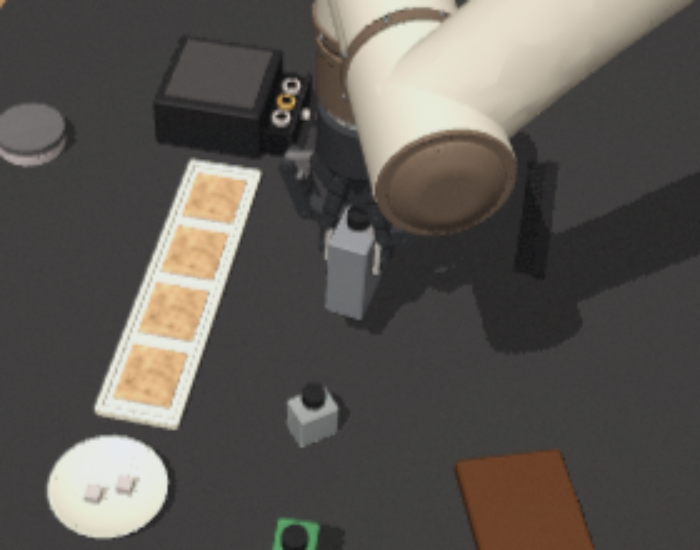

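c4 is in the grip at about (350,260) of the crop, upright, with an opening of 33.5 mm that matches its depth. I move it over the pad nearest the valet.

Emit:
jog_arm(
  plan=[0,0,0,-0.078,0,0,0,-0.077,0,-0.02,-0.0173,0,0,-0.02,-0.0173,0,0,-0.02,-0.0173,0,0,-0.02,-0.0173,0,0,-0.02,-0.0173,0,0,-0.02,-0.0173,0,0,-0.02,-0.0173,0,0,-0.0185,-0.0173,0],
)

```text
t: 6.43
eef_pos: [0.6235, -0.1099, 0.0999]
orientation: [1.511, 1.569, 3.14]
wrist_force: [0.2, -0.7, -2.7]
grip_width: 0.395
```

Emit:
jog_arm(
  plan=[0.015,0,0,0,0.01,0,0,0,0,0,0,0,0,0,0,0,0,0,0,0,0,0,0,0,0,0,0,0,0,0,0,0,0,0,0,0,0,0,0,0],
)

```text
t: 7.27
eef_pos: [0.6229, -0.1089, 0.0767]
orientation: [-1.515, 1.57, 0.114]
wrist_force: [0.3, -0.1, -3.5]
grip_width: 0.392
```

```bash
python3 -c "
from h import *
go(.6218,-.1092,.0495,3.3)"
```

```text
t 7.27 pos [ 0.6229 -0.1089  0.0767] toolx [ 0.001  0.    -1.   ] y-ang -176.7 q6 -0.02 grip 0.392 F [ 0.3 -0.1 -3.5]
turn 0.0005 shift xyz [ 0.0272  0.0012 -0.0002]
```

Emit:
jog_arm(
  plan=[0.01,0.001,0,0,0.01,0,0,0,0.003,0,0,0,0.0015,0,0,0,0,0,0,0,0,0,0,0,0,0,0,0,0,0,0,0,0,0,0,0,0,0,0,0],
)

```text
t: 8.1
eef_pos: [0.622, -0.1091, 0.0521]
orientation: [-1.554, 1.57, 0.075]
wrist_force: [-0.1, 0.9, -3.4]
grip_width: 0.394
```

```bash
python3 -c "
from h import *
go(.6218,-.1092,.049,3.3)"
```

```text
t 8.1 pos [ 0.622  -0.1091  0.0521] toolx [ 0.001  0.    -1.   ] y-ang -176.7 q6 -0.02 grip 0.394 F [-0.1  0.9 -3.4]
turn 0.0004 shift xyz [ 0.0031  0.0002 -0.0001]
```

Emit:
jog_arm(
  plan=[0.001,0,0,0,0.001,0,0,0,0.001,0,0,0,0,0,0,0,0,0,0,0,0,0,0,0,0,0,0,0,0,0,0,0,0,0,0,0,0,0,0,0],
)

```text
t: 8.93
eef_pos: [0.6219, -0.1091, 0.0494]
orientation: [-2.279, 1.57, -0.65]
wrist_force: [-2.8, 1.3, 4.9]
grip_width: 0.388
```

Contact. Release, then rise.

Emit:
jog_arm(
  plan=[0,0,0,0,0,0,0,0,0,0,0,0,0,0,0,0,0,0,0,0,0,0,0,0,0,0,0,0,-0.01,0,0,0,-0.02,0,0,0,-0.03,0,0,0],
  hand=1,
)

```text
t: 9.77
eef_pos: [0.62, -0.109, 0.1073]
orientation: [1.501, 1.565, 3.13]
wrist_force: [0.3, 0.6, -0.7]
grip_width: 0.994
```

Emit:
jog_arm(
  plan=[-0.03,0,0,0,-0.03,0,0,0,-0.02,0,0,0,0,0,0,0,0,0,0,0,0,0,0,0,0,0,0,0,0,0,0,0,0,0,0,0,0,0,0,0],
)

```text
t: 10.6
eef_pos: [0.6216, -0.1091, 0.188]
orientation: [1.595, 1.569, -3.059]
wrist_force: [-0.2, -0.6, -0.6]
grip_width: 1.0
```

```bash
python3 -c "
from h import *
go(.4378,.279,.15,6.6)"
```

```text
t 10.6 pos [ 0.6216 -0.1091  0.188 ] toolx [-0.002 -0.    -1.   ] y-ang -176.7 q6 -0.02 grip 1.0 F [-0.2 -0.6 -0.6]
turn -0.0572 shift xyz [0.0382 0.1379 0.4066]
```

Emit:
jog_arm(
  plan=[0,0,0,-0.057,0,0.0125,0.037,0,0,0.0125,0.037,0,0,0.0125,0.037,0,0,0.0125,0.037,0,0,0.0125,0.037,0,0,0.0125,0.037,0,0,0.0125,0.037,0,0,0.0125,0.037,0,0,0.0125,0.037,0],
)

```text
t: 11.43
eef_pos: [0.4708, 0.2103, 0.1889]
orientation: [-2.325, 1.571, -0.639]
wrist_force: [1.1, -0.8, -0.9]
grip_width: 1.001
```

Emit:
jog_arm(
  plan=[0,0.0125,0.037,0,0,0.0125,0.036,0,0.01,0,0,0,0.02,0,0,0,0,0,0,0,0,0,0,0,0,0,0,0,0,0,0,0,0,0,0,0,0,0,0,0],
)

```text
t: 12.27
eef_pos: [0.4392, 0.2783, 0.1595]
orientation: [-0.885, 1.569, 0.8]
wrist_force: [-0.4, -0.7, 0.4]
grip_width: 0.999
```

```bash
python3 -c "
from h import *
go(.4378,.279,.03,6.6)"
```

```text
t 12.27 pos [0.4392 0.2783 0.1595] toolx [ 0.001  0.001 -1.   ] y-ang -173.5 q6 -0.76 grip 0.999 F [-0.4 -0.7  0.4]
turn -0.0009 shift xyz [0.1295 0.0014 0.0007]
```

Emit:
jog_arm(
  plan=[0.01,0.001,0.0007,0,0.02,0,0,0,0.02,0,0,0,0.02,0,0,0,0.02,0,0,0,0.02,0,0,0,0.02,0,0,0,0,0,0,0,0,0,0,0,0,0,0,0],
)

```text
t: 13.1
eef_pos: [0.4381, 0.2795, 0.0295]
orientation: [-1.054, 1.57, 0.632]
wrist_force: [-0.3, 0.4, -0.0]
grip_width: 0.998
```

Emit:
jog_arm(
  plan=[0,0,0,0,0,0,0,0,0,0,0,0,0,0,0,0,0,0,0,0,0,0,0,0,0,0,0,0,0,0,0,0,0,0,0,0,0,0,0,0],
  hand=0,
)

```text
t: 13.93
eef_pos: [0.4379, 0.2793, 0.0295]
orientation: [-1.01, 1.57, 0.676]
wrist_force: [-1.6, 0.9, 5.9]
grip_width: 0.368
```

```bash
python3 - <<'E'
from h import *
from workcell import *
go(.4378,.279,.03,6.6)
d=read_camera("side"); cv2.imwrite("pics/s2.png",d["color"])
E
```

```text
t 13.93 pos [0.4379 0.2793 0.0295] toolx [ 0.001  0.001 -1.   ] y-ang -173.4 q6 -0.77 grip 0.368 F [-1.6  0.9  5.9]
turn 0.0001 shift xyz [-0.0005  0.0001 -0.0003]
```

View pics/s2.png

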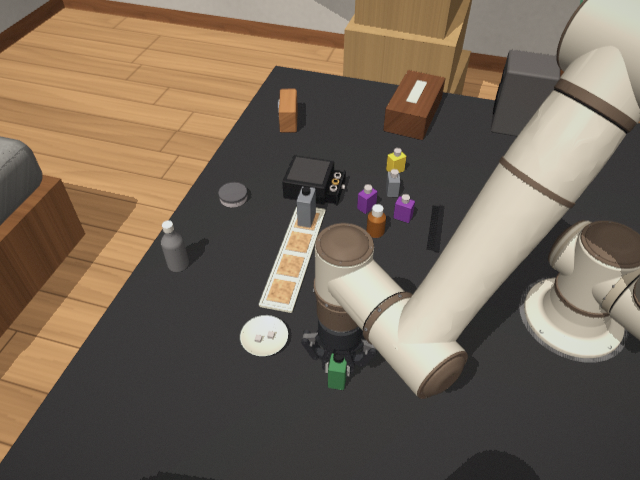

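c4 stands on its pad at (306,207), and c3 is gripped at (338,372). Lift and carry c3.

Emit:
jog_arm(
  plan=[-0.01,0,0,0,-0.02,0,0,0,-0.02,0,0,0,-0.02,0,0,0,-0.01,0,0,0,0,0,0,0,0,0,0,0,0,0,0,0,0,0,0,0,0,0,0,0],
)

```text
t: 14.82
eef_pos: [0.4371, 0.2785, 0.1076]
orientation: [2.268, 1.568, -2.329]
wrist_force: [0.8, 0.7, -0.7]
grip_width: 0.37
```

```bash
python3 -c "
from h import *
go(.6174,-.0347,.108,3.3)"
```

```text
t 14.82 pos [0.4371 0.2785 0.1076] toolx [-0.002 -0.002 -1.   ] y-ang -173.4 q6 -0.77 grip 0.37 F [ 0.8  0.7 -0.7]
turn 0.0572 shift xyz [-2.00e-04 -1.62e-01 -3.23e-01]
```

Emit:
jog_arm(
  plan=[0,0,0,0.057,0,-0.0162,-0.0323,0,0,-0.0162,-0.0323,0,0,-0.0162,-0.0323,0,0,-0.0162,-0.0323,0,0,-0.0162,-0.0323,0,0,-0.0162,-0.0323,0,0,-0.0162,-0.0323,0,0,-0.0162,-0.0323,0,0,-0.0162,-0.0323,0],
)

```text
t: 15.65
eef_pos: [0.6003, -0.0045, 0.1078]
orientation: [1.724, 1.569, -2.931]
wrist_force: [0.5, 0.5, -1.8]
grip_width: 0.368
```

Emit:
jog_arm(
  plan=[0,-0.008,-0.016,0,0,-0.008,-0.016,0,0.01,0,0,0,0.02,0,0,0,0.01,0,0,0,0,0,0,0,0,0,0,0,0,0,0,0,0,0,0,0,0,0,0,0],
)

```text
t: 16.48
eef_pos: [0.6184, -0.0333, 0.0699]
orientation: [-1.48, 1.569, 0.149]
wrist_force: [0.6, 0.6, -1.3]
grip_width: 0.367
```

```bash
python3 -c "
from h import *
go(.6174,-.0347,.0375,3.3)"
```

```text
t 16.48 pos [ 0.6184 -0.0333  0.0699] toolx [ 0.002  0.    -1.   ] y-ang -176.6 q6 -0.15 grip 0.367 F [ 0.6  0.6 -1.3]
turn 0.001 shift xyz [ 0.0324  0.0011 -0.0013]
```

Emit:
jog_arm(
  plan=[0.01,0.001,-0.0013,0,0.01,0,0,0,0.006,0,0,0,0.002,0,0,0,0.002,0,0,0,0.001,0,0,0,0.001,0,0,0,0,0,0,0,0,0,0,0,0,0,0,0],
)

```text
t: 17.32
eef_pos: [0.6172, -0.035, 0.0371]
orientation: [-1.488, 1.57, 0.141]
wrist_force: [0.0, 0.4, -1.6]
grip_width: 0.369
```

```bash
python3 -c "
from h import *
go(.6174,-.0347,.0365,3.3)"
```

```text
t 17.32 pos [ 0.6172 -0.035   0.0371] toolx [ 0.001  0.    -1.   ] y-ang -176.7 q6 -0.15 grip 0.369 F [ 0.   0.4 -1.6]
turn 0.0005 shift xyz [ 0.0006 -0.0003  0.0003]
```

Emit:
jog_arm(
  plan=[0.0007,0,0,0,0.0007,0,0,0,0,0,0,0,0,0,0,0,0,0,0,0,0,0,0,0,0,0,0,0,0,0,0,0,0,0,0,0,0,0,0,0],
)

```text
t: 18.15
eef_pos: [0.6173, -0.0351, 0.0365]
orientation: [-1.704, 1.57, -0.075]
wrist_force: [-2.5, 0.4, 5.0]
grip_width: 0.368
```

Emit:
jog_arm(
  plan=[0,0,0,0,0,0,0,0,0,0,0,0,0,0,0,0,0,0,0,0,0,0,0,0,0,0,0,0,-0.01,0,0,0,-0.02,0,0,0,-0.03,0,0,0],
  hand=1,
)

```text
t: 18.98
eef_pos: [0.6151, -0.0353, 0.094]
orientation: [1.638, 1.565, -3.016]
wrist_force: [0.1, -0.5, 0.4]
grip_width: 1.001
```

Emit:
jog_arm(
  plan=[-0.03,0,0,0,-0.03,0,0,0,-0.02,0,0,0,0,0,0,0,0,0,0,0,0,0,0,0,0,0,0,0,0,0,0,0,0,0,0,0,0,0,0,0],
)

```text
t: 19.82
eef_pos: [0.6167, -0.0351, 0.1746]
orientation: [1.717, 1.569, -2.937]
wrist_force: [-0.2, -0.7, -0.2]
grip_width: 0.999
```

```bash
python3 -c "
from h import *
go(.4434,-.277,.17,15.5)"
```

```text
t 19.82 pos [ 0.6167 -0.0351  0.1746] toolx [-0.002 -0.    -1.   ] y-ang -176.7 q6 -0.15 grip 0.999 F [-0.2 -0.7 -0.2]
turn -0.2126 shift xyz [ 0.0049  0.2316 -0.1868]
```

Emit:
jog_arm(
  plan=[0,0,0,-0.107,0,0,0,-0.106,0,0.029,-0.0233,0,0,0.029,-0.0233,0,0,0.029,-0.0233,0,0,0.029,-0.0233,0,0,0.029,-0.0233,0,0,0.029,-0.0233,0,0,0.029,-0.0233,0,0,0.029,-0.0233,0],
)

```text
t: 20.65
eef_pos: [0.442, -0.278, 0.1754]
orientation: [1.942, 1.571, -2.499]
wrist_force: [-0.5, 0.2, -0.8]
grip_width: 0.998
```

Emit:
jog_arm(
  plan=[0.01,0,0,0,0.02,0,0,0,0.02,0,0,0,0,0,0,0,0,0,0,0,0,0,0,0,0,0,0,0,0,0,0,0,0,0,0,0,0,0,0,0],
)

```text
t: 21.48
eef_pos: [0.4437, -0.2767, 0.126]
orientation: [-2.104, 1.57, -0.262]
wrist_force: [0.4, 0.4, -0.1]
grip_width: 0.998
```

```bash
python3 - <<'E'
from h import *
from workcell import *
go(.4434,-.277,.018,15.5)
d=read_camera("top"); W=cloud(d); cv2.imwrite("pics/t3.png",d["color"])
E
```

```text
t 21.48 pos [ 0.4437 -0.2767  0.126 ] toolx [ 0.001 -0.    -1.   ] y-ang -164.5 q6 0.52 grip 0.998 F [ 0.4  0.4 -0.1]
turn 0.0007 shift xyz [ 1.08e-01  4.00e-04 -1.00e-04]
```

View pics/t3.png

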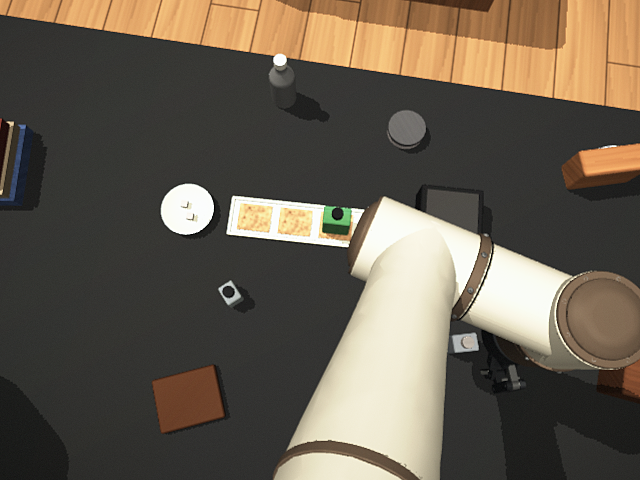

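```bash
python3 - <<'E'
from h import *
from workcell import *
d=read_camera("top")
s,M=tool()
for k in (0,.02,-.05,-.1,-.15): print(k,proj(d,s['eef_pos']+k*M[:,0]).round(0))
print(proj(d,s['eef_pos']+.045*M[:,1]).round(0),proj(d,s['eef_pos']-.045*M[:,1]).round(0))
cv2.imwrite("pics/t3c.png",cv2.resize(d["color"][270:430,400:600],None,fx=4,fy=3.7))
e=read_camera("side");cv2.imwrite("pics/s3c.png",cv2.resize(e["color"][60:260,280:480],None,fx=3,fy=3))
E
```

```text
0 [478. 340.]
0.02 [474. 341.]
-0.05 [489. 338.]
-0.1 [502. 336.]
-0.15 [516. 334.]
[484. 371.] [473. 310.]
```

View pics/t3c.png

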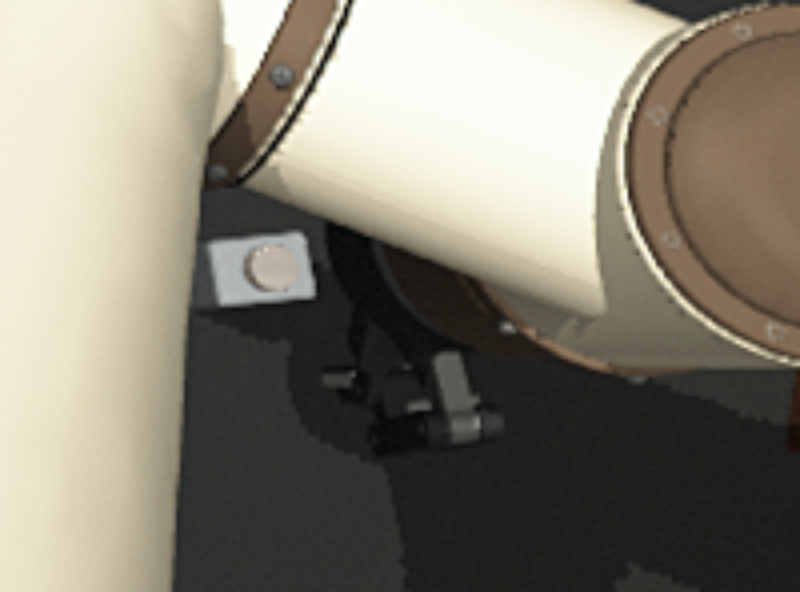

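View pics/s3c.png

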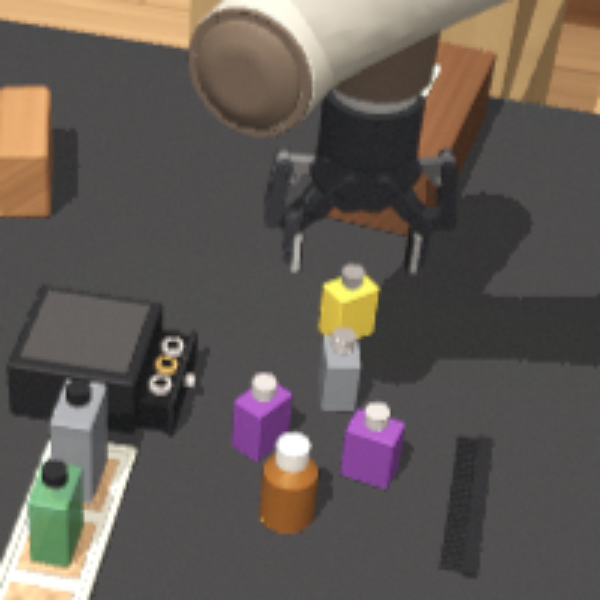

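Picture: green c3 stands on its pad at (337,220), and the fingers line up with c2 at the projected TCP (478,340). In the side crop, c2 is at (342,370) between the purple ones and in front of the yellow one. Descending.

Emit:
jog_arm(
  plan=[0.02,0,0,0,0.02,0,0,0,0.02,0,0,0,0.02,0,0,0,0.02,0,0,0,0.008,0,0,0,0,0,0,0,0,0,0,0,0,0,0,0,0,0,0,0],
)

```text
t: 22.47
eef_pos: [0.4443, -0.2771, 0.0187]
orientation: [-2.142, 1.568, -0.3]
wrist_force: [0.0, -0.3, -0.8]
grip_width: 0.998
```

Emit:
jog_arm(
  plan=[0,0,0,0,0,0,0,0,0,0,0,0,0,0,0,0,0,0,0,0,0,0,0,0,0,0,0,0,0,0,0,0,0,0,0,0,0,0,0,0],
  hand=0,
)

```text
t: 23.3
eef_pos: [0.4436, -0.2769, 0.0177]
orientation: [-2.272, 1.57, -0.43]
wrist_force: [-0.6, 1.1, 4.5]
grip_width: 0.344
```

Emit:
jog_arm(
  plan=[-0.01,0,0,0,-0.02,0,0,0,-0.03,0,0,0,-0.03,0,0,0,-0.03,0,0,0,-0.02,0,0,0,0,0,0,0,0,0,0,0,0,0,0,0,0,0,0,0],
)

```text
t: 24.13
eef_pos: [0.4421, -0.2763, 0.1557]
orientation: [0.912, 1.567, 2.754]
wrist_force: [0.8, 0.1, -2.3]
grip_width: 0.346
```

```bash
python3 - <<'E'
from h import *
go(.6131,.0397,.16,3.3)
E
```

```text
t 24.13 pos [ 0.4421 -0.2763  0.1557] toolx [-0.004  0.001 -1.   ] y-ang -164.5 q6 0.52 grip 0.346 F [ 0.8  0.1 -2.3]
turn 0.2131 shift xyz [-0.0044 -0.1889  0.3056]
```

Emit:
jog_arm(
  plan=[0,0,0,0.107,0,0,0,0.106,0,-0.0189,0.0306,0,0,-0.0189,0.0306,0,0,-0.0189,0.0306,0,0,-0.0189,0.0306,0,0,-0.0189,0.0306,0,0,-0.0189,0.0306,0,0,-0.0189,0.0306,0,0,-0.0189,0.0306,0],
)

```text
t: 24.97
eef_pos: [0.5797, -0.022, 0.1556]
orientation: [1.69, 1.567, -2.964]
wrist_force: [1.0, -0.3, -0.8]
grip_width: 0.345
```

Emit:
jog_arm(
  plan=[0,-0.0189,0.0306,0,0,-0.0189,0.0306,0,0,0,0,0,0.015,0,0,0,0.03,0,0,0,0.03,0,0,0,0.015,0,0,0,0,0,0,0,0,0,0,0,0,0,0,0],
)

```text
t: 25.8
eef_pos: [0.615, 0.0396, 0.068]
orientation: [-1.851, 1.57, -0.222]
wrist_force: [0.5, 0.6, -1.9]
grip_width: 0.347
```

```bash
python3 - <<'E'
from h import *
go(.6131,.0397,.0265,3.3)
E
```

```text
t 25.8 pos [0.615  0.0396 0.068 ] toolx [ 0.001 -0.    -1.   ] y-ang -176.7 q6 -0.27 grip 0.347 F [ 0.5  0.6 -1.9]
turn 0.0009 shift xyz [0.0414 0.0019 0.0002]
```

Emit:
jog_arm(
  plan=[0.015,0.001,0,0,0.015,0,0,0,0.007,0,0,0,0.002,0,0,0,0.002,0,0,0,0,0,0,0,0,0,0,0,0,0,0,0,0,0,0,0,0,0,0,0],
)

```text
t: 26.63
eef_pos: [0.6135, 0.0397, 0.0269]
orientation: [-1.344, 1.57, 0.285]
wrist_force: [-0.2, 0.1, -0.6]
grip_width: 0.347
```

```bash
python3 - <<'E'
from h import *
go(.6131,.0397,.0245,3.3)
E
```

```text
t 26.63 pos [0.6135 0.0397 0.0269] toolx [ 0.001  0.    -1.   ] y-ang -176.7 q6 -0.27 grip 0.347 F [-0.2  0.1 -0.6]
turn 0.0005 shift xyz [0.0024 0.0004 0.    ]
```

Emit:
jog_arm(
  plan=[0.001,0,0,0,0.001,0,0,0,0.0004,0,0,0,0,0,0,0,0,0,0,0,0,0,0,0,0,0,0,0,0,0,0,0,0,0,0,0,0,0,0,0],
)

```text
t: 27.47
eef_pos: [0.6135, 0.0397, 0.0248]
orientation: [-1.619, 1.57, 0.01]
wrist_force: [-2.0, -0.2, 5.2]
grip_width: 0.344
```

Emit:
jog_arm(
  plan=[0,0,0,0,0,0,0,0,0,0,0,0,0,0,0,0,0,0,0,0,0,0,0,0,0,0,0,0,-0.01,0,0,0,-0.02,0,0,0,-0.03,0,0,0],
  hand=1,
)

```text
t: 28.3
eef_pos: [0.6114, 0.0391, 0.0826]
orientation: [1.762, 1.565, -2.892]
wrist_force: [0.6, 1.1, -0.8]
grip_width: 0.999
```

Emit:
jog_arm(
  plan=[-0.03,0,0,0,-0.03,0,0,0,-0.02,0,0,0,0,0,0,0,0,0,0,0,0,0,0,0,0,0,0,0,0,0,0,0,0,0,0,0,0,0,0,0],
)

```text
t: 29.13
eef_pos: [0.613, 0.0395, 0.1632]
orientation: [1.815, 1.569, -2.84]
wrist_force: [-0.6, 0.2, 0.5]
grip_width: 0.996
```

```bash
python3 - <<'E'
from h import *
from workcell import *
d=read_camera("side"); W=cloud(d)
for c in("top","side"):
    e=dict(np.load(f"/tmp/{c}0.npz"))
    W=cloud(e); s=(abs(W[...,0]-.462)<.04)&(abs(W[...,1]-.127)<.04)&(abs(W[...,2]-.036)<.003)
    P=W[s][:,:2]*1000; print(c,cv2.minAreaRect(P.astype(np.float32)),len(P))
    s=(abs(W[...,0]-.462)<.04)&(abs(W[...,1]-.127)<.04)&(W[...,2]>.005)
    u,v=proj(e,(.4615,.127,.03)).astype(int); cv2.imwrite(f"pics/c1{c}.png",cv2.resize(e["color"][v-30:v+30,u-40:u+40],None,fx=9,fy=9,interpolation=cv2.INTER_CUBIC))
go(.4615,.1265,.15,-46.7)
cv2.imwrite("pics/s4.png",d["color"])
E
```

```text
top ((462.00927734375, 125.28226470947266), (35.40454864501953, 27.136415481567383), 43.834537506103516) 160
side ((461.64532470703125, 128.50921630859375), (35.59367752075195, 26.38972282409668), 31.901029586791992) 96
t 29.18 pos [0.6131 0.0395 0.1634] toolx [-0.001 -0.    -1.   ] y-ang -176.7 q6 -0.27 grip 1.0 F [-0.6  0.5 -0.4]
turn 0.8731 shift xyz [ 0.0135  0.1672 -0.0507]
```

View pics/c1top.png

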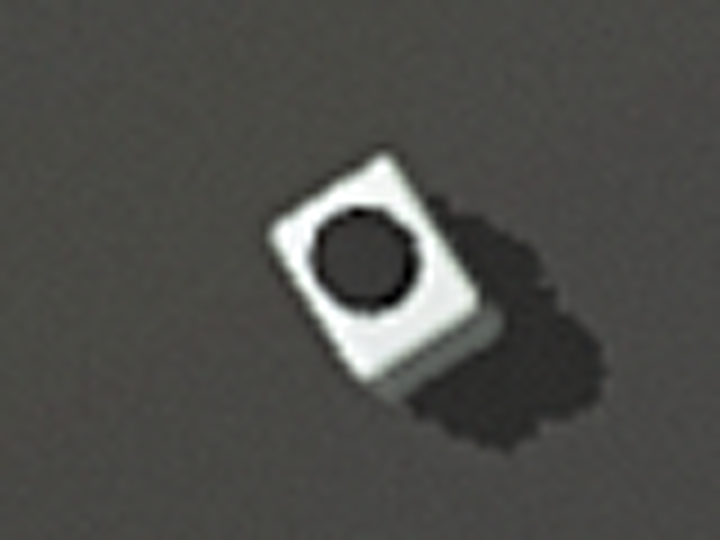

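View pics/s4.png

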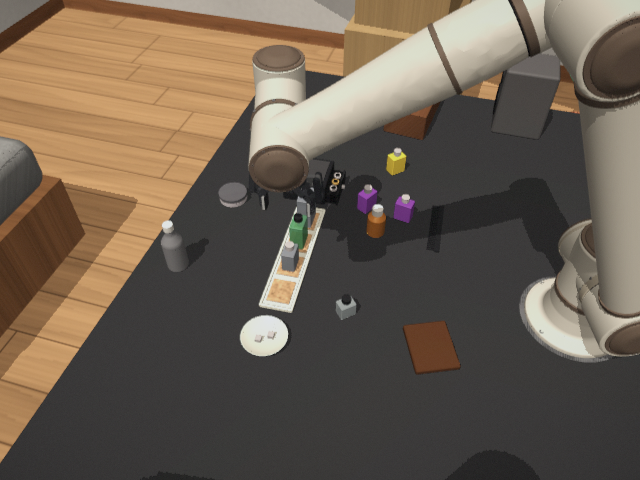

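```bash
python3 - <<'E'
from h import *
e=dict(np.load("/tmp/top0.npz")); u0,v0=proj(e,(.4615,.127,.03)).astype(int)
def ray(d,px,z):
    K=d["camera_matrix"];T=d["pose"];r=T[:3,:3]@np.array([(px[0]-K[0,2])/K[0,0],-(px[1]-K[1,2])/K[1,1],-1]);return (T[:3,3]+r*(z-T[2,3])/r[2])[:2]
c=np.array([ray(e,((x+.5)/9-.5+u0-40,(y+.5)/9-.5+v0-30),.036) for x,y in [(270,240),(385,155),(487,298),(365,383)]])
print((c*1000).round(1),c.mean(0).round(4)); 
for a,b in((0,3),(1,2),(0,1),(3,2)): v=c[b]-c[a]; print(np.hypot(*v).round(4),np.degrees(np.arctan2(v[1],v[0])).round(1))
E
```

```text
[[464.3 146.4]
 [484.  128.2]
 [460.3 103.4]
 [440.6 123. ]] [0.4623 0.1253]
0.0334 -135.4
0.0343 -133.9
0.0269 -42.8
0.0278 -44.8
```

Emit:
jog_arm(
  plan=[0,0,0,0.122,0,0,0,0.122,0,0,0,0.122,0,0,0,0.122,0,0,0,0.122,0,0,0,0.122,0,0,0,0.122,0,0.035,-0.01,0,0,0.035,-0.01,0,0,0.035,-0.01,0],
)

```text
t: 30.02
eef_pos: [0.5173, 0.0937, 0.1633]
orientation: [2.852, 1.57, -2.658]
wrist_force: [0.5, 1.9, 0.4]
grip_width: 0.997
```

```bash
python3 - <<'E'
from h import *
go(.4617,.1265,.12,-45.5)
E
```

```text
t 30.02 pos [0.5173 0.0937 0.1633] toolx [-0.001 -0.    -1.   ] y-ang 134.3 q6 -1.29 grip 0.997 F [0.5 1.9 0.4]
turn -0.0035 shift xyz [ 0.0433  0.0623 -0.0167]
```

Emit:
jog_arm(
  plan=[0,0.021,-0.0056,0,0,0.021,-0.0056,0,0,0.0205,-0.0056,0,0.01,0,0,0,0.02,0,0,0,0.013,0,0,0,0,0,0,0,0,0,0,0,0,0,0,0,0,0,0,0],
)

```text
t: 30.85
eef_pos: [0.4634, 0.1269, 0.1219]
orientation: [-0.297, 1.569, 0.478]
wrist_force: [-0.3, -0.8, 0.3]
grip_width: 0.997
```

```bash
python3 - <<'E'
from h import *
from workcell import *
go(.4617,.1265,.0095,-45.5)
d=read_camera("side"); cv2.imwrite("pics/s5.png",cv2.resize(d["color"][160:360,220:460],None,fx=3,fy=3))
E
```

```text
t 30.85 pos [0.4634 0.1269 0.1219] toolx [ 0.002  0.001 -1.   ] y-ang 134.4 q6 -1.4 grip 0.997 F [-0.3 -0.8  0.3]
turn -0.0019 shift xyz [ 0.1124  0.001  -0.0017]
```

View pics/s5.png

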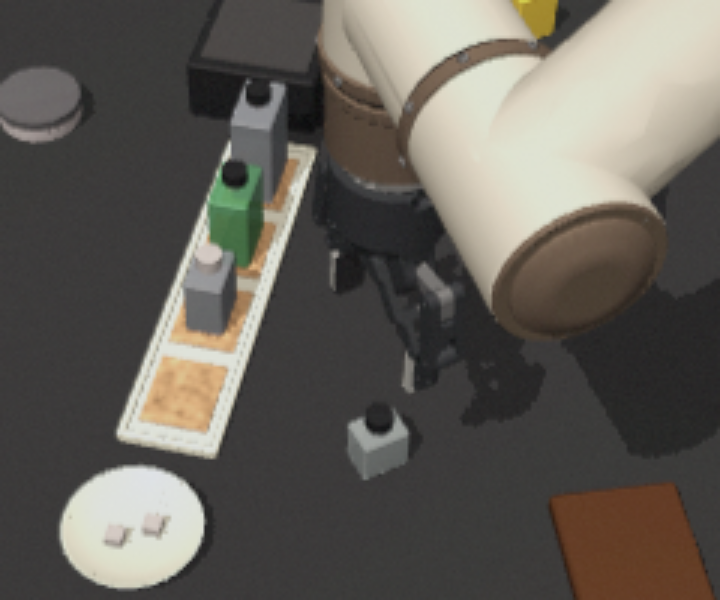

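The three bottles c4, c3 and c2 stand in line, and c1 at crop (378,440) is below the fingers. Descend and grip.

Emit:
jog_arm(
  plan=[0.02,0.001,-0.001,0,0.02,0,0,0,0.02,0,0,0,0.02,0,0,0,0.02,0,0,0,0.01,0,0,0,0.001,0,0,0,0,0,0,0,0,0,0,0,0,0,0,0],
)

```text
t: 31.73
eef_pos: [0.4621, 0.1271, 0.0111]
orientation: [-0.216, 1.568, 0.559]
wrist_force: [0.4, 0.2, 0.3]
grip_width: 0.998
```

Emit:
jog_arm(
  plan=[0,0,0,0,0,0,0,0,0,0,0,0,0,0,0,0,0,0,0,0,0,0,0,0,0,0,0,0,0,0,0,0,0,0,0,0,0,0,0,0],
  hand=0,
)

```text
t: 32.57
eef_pos: [0.4615, 0.1268, 0.0104]
orientation: [-0.332, 1.57, 0.443]
wrist_force: [-0.2, 1.3, 5.8]
grip_width: 0.32
```

Emit:
jog_arm(
  plan=[-0.01,0,0,0,-0.02,0,0,0,-0.03,0,0,0,-0.02,0,0,0,-0.01,0,0,0,0,0,0,0,0,0,0,0,0,0,0,0,0,0,0,0,0,0,0,0],
)

```text
t: 33.4
eef_pos: [0.4606, 0.1262, 0.0988]
orientation: [2.919, 1.568, -2.589]
wrist_force: [0.9, 0.4, -0.8]
grip_width: 0.32
```

```bash
python3 - <<'E'
from h import *
go(.609,.1143,.10,3.3)
E
```

```text
t 33.4 pos [0.4606 0.1262 0.0988] toolx [-0.002 -0.001 -1.   ] y-ang 134.4 q6 -1.4 grip 0.32 F [ 0.9  0.4 -0.8]
turn -0.8538 shift xyz [-0.0015 -0.1475 -0.0204]
```

Emit:
jog_arm(
  plan=[0,0,0,-0.122,0,0,0,-0.122,0,0,0,-0.122,0,0,0,-0.122,0,0,0,-0.122,0,0,0,-0.122,0,0,0,-0.122,0,0,0,0,0,0,0,0,0,0,0,0],
)

```text
t: 34.23
eef_pos: [0.4611, 0.1265, 0.0996]
orientation: [2.098, 1.57, -2.559]
wrist_force: [-0.8, -0.3, -0.6]
grip_width: 0.325
```

Emit:
jog_arm(
  plan=[0,-0.021,-0.0029,0,0,-0.021,-0.0029,0,0,-0.021,-0.0029,0,0,-0.021,-0.0029,0,0,-0.021,-0.0029,0,0,-0.021,-0.0029,0,0,-0.021,-0.0029,0,0.01,0,0,0,0.02,0,0,0,0.02,0,0,0],
)

```text
t: 35.07
eef_pos: [0.6095, 0.1148, 0.0494]
orientation: [-0.989, 1.57, 0.637]
wrist_force: [0.2, 0.2, -1.3]
grip_width: 0.317
```

Emit:
jog_arm(
  plan=[0.01,0,0,0,0,0,0,0,0,0,0,0,0,0,0,0,0,0,0,0,0,0,0,0,0,0,0,0,0,0,0,0,0,0,0,0,0,0,0,0],
)

```text
t: 35.9
eef_pos: [0.6092, 0.1148, 0.0402]
orientation: [-1.171, 1.57, 0.458]
wrist_force: [0.1, -0.2, -0.1]
grip_width: 0.323
```

```bash
python3 - <<'E'
from h import *
go(.609,.1143,.0175,3.3)
E
```

```text
t 35.9 pos [0.6092 0.1148 0.0402] toolx [ 0.  0. -1.] y-ang -176.7 q6 -0.39 grip 0.323 F [ 0.1 -0.2 -0.1]
turn 0.0003 shift xyz [ 0.0227  0.0002 -0.0005]
```

Emit:
jog_arm(
  plan=[0.01,0,-0.0005,0,0.007,0,0,0,0.002,0,0,0,0.001,0,0,0,0.001,0,0,0,0.001,0,0,0,0,0,0,0,0,0,0,0,0,0,0,0,0,0,0,0],
)

```text
t: 36.73
eef_pos: [0.6093, 0.1144, 0.0183]
orientation: [-1.239, 1.57, 0.39]
wrist_force: [0.3, -0.8, -1.0]
grip_width: 0.323
```

Emit:
jog_arm(
  plan=[0.0007,0,0,0,0.0007,0,0,0,0,0,0,0,0,0,0,0,0,0,0,0,0,0,0,0,0,0,0,0,0,0,0,0,0,0,0,0,0,0,0,0],
)

```text
t: 37.57
eef_pos: [0.6094, 0.1144, 0.0174]
orientation: [-1.483, 1.57, 0.146]
wrist_force: [-2.0, 0.3, 4.6]
grip_width: 0.316
```

Emit:
jog_arm(
  plan=[0,0,0,0,0,0,0,0,0,0,0,0,0,0,0,0,0,0,0,0,0,0,0,0,0,0,0,0,-0.01,0,0,0,-0.02,0,0,0,-0.03,0,0,0],
  hand=1,
)

```text
t: 38.4
eef_pos: [0.6074, 0.1136, 0.0752]
orientation: [1.878, 1.565, -2.777]
wrist_force: [0.0, 0.8, 1.0]
grip_width: 1.001
```

Emit:
jog_arm(
  plan=[-0.03,0,0,0,-0.03,0,0,0,-0.03,0,0,0,-0.02,0,0,0,0,0,0,0,0,0.01,0.02,0,0,0.015,0.035,0,0,0.015,0.035,0,0,0.015,0.035,0,0,0.015,0.035,0],
)

```text
t: 39.23
eef_pos: [0.5289, 0.271, 0.1869]
orientation: [0.878, 1.571, 2.506]
wrist_force: [0.7, -0.4, 0.2]
grip_width: 1.001
```

Emit:
jog_arm(
  plan=[0,0.015,0.035,0,0,0.015,0.035,0,0,0.015,0.035,0,0,0.015,0.035,0,0,0.01,0.02,0,0,0,0,0,0,0,0,0,0,0,0,0,0,0,0,0,0,0,0,0],
)

```text
t: 40.07
eef_pos: [0.4515, 0.4245, 0.1867]
orientation: [2.665, 1.571, -1.991]
wrist_force: [0.0, -0.3, -0.3]
grip_width: 1.0
```

```bash
python3 - <<'E'
from h import *
from workcell import *
s,M=tool();print(s['t'],s['eef_pos'])
for c in("top","side"):
    d=read_camera(c);W=cloud(d);cv2.imwrite(f"pics/{c}F.png",d["color"])
    for n,x,y,H in(("c4",.6218,-.1092,.091),("c3",.6174,-.0347,.075),("c2",.6131,.0397,.059),("c1",.609,.1143,.043)):
        q=(abs(W[...,0]-x)<.035)&(abs(W[...,1]-y)<.04)&(abs(W[...,2]-H)<.004)
        P=W[q][:,:2]*1000;r=cv2.minAreaRect(P.astype(np.float32));print(c,n,"d",np.round(np.array(r[0])-[x*1000,y*1000],1),np.round(r[1],1),round(r[2],1))
    q=(abs(W[...,0]-.453)<.04)&(abs(W[...,1]+.1255)<.04)&(W[...,2]>.074);print("am",np.nanmedian(W[q],0).round(4))
E
```

```text
40.0667 [0.45148414 0.42447892 0.18672577]
top c4 d [-0.1 -1. ] [34.5 53.6] 3.9
top c3 d [-0.  -0.8] [32.1 47.8] 3.3
top c2 d [-0.3 -1.9] [30.4 41.7] 2.4
top c1 d [ 0.1 -0.5] [27.5 35.6] 1.2
am [ 0.4537 -0.1253  0.0769]
side c4 d [-0.1  1.7] [33.9 58.5] 3.2
side c3 d [-617.4   34.7] [0. 0.] 0.0
side c2 d [-613.1  -39.7] [0. 0.] 0.0
side c1 d [-609.  -114.3] [0. 0.] 0.0
am [ 0.454  -0.1238  0.0763]
```

View pics/topF.png

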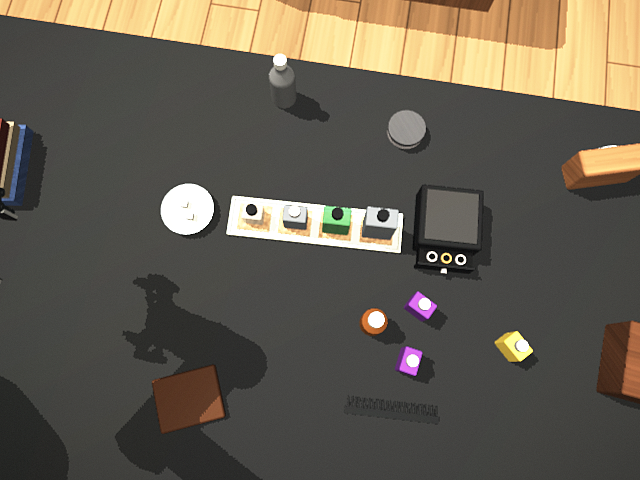

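View pics/sideF.png

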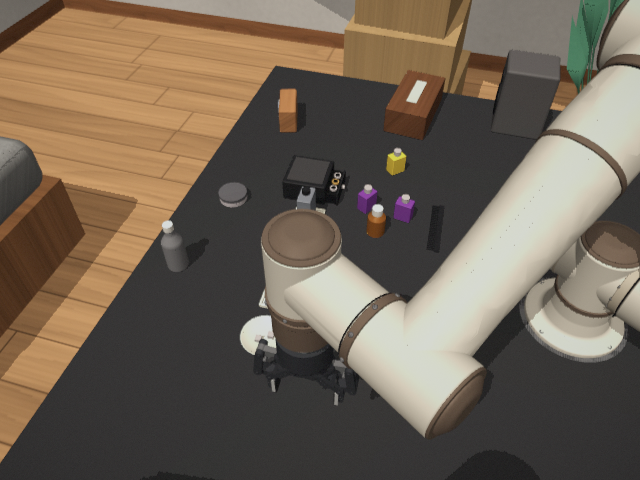

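The top view shows all four standing in height order at (252,212), (294,215), (337,220) and (380,223), tallest at the valet. Each is centred within about 2 mm and turned by 1–4° against the tray's 3.3°. The aftershave is still at (375,321). Handing in.

```bash
python3 -c "
from workcell import ticket
print(ticket.finish_job())"
```

```text
the job is handed in; nothing more can be done
None
```

All four cologne bottles stand upright on the cork pads in height order, with the tallest next to the valet box and the shortest at the dish end. I handed the job in at about t = 40 s of the 102 s allowed.

- **Placement (top camera):** bottle centres are within about 2 mm of their pad centres. The largest error is cologne_2, at 1.9 mm along the tray.
- **Orientation:** the broad faces are within about 2° of the tray's long sides. The shortest bottle reads worst at 2.1° off, but its top face covers few pixels.
- **Other bottles:** the aftershave bottle has not moved within measurement noise, nothing was knocked over, and the gripper was clear of everything. Wrist force readings stayed below about 7 N.
- **Gaps in the checks:** in the last side view the arm hid three of the bottles, so only the tallest was confirmed by both cameras. For it the two cameras differed by about 3 mm along the tray; they had already differed by 1–3 mm on the bottles at the start.

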